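# Clamp the glued end panel of a spice caddy

## Task

The end panel of the small wooden spice caddy has just been glued and stands loosely in its end, a few millimetres open. Bring the one-hand bar clamp in along the worktop until its two jaw pads stand opposite the middle of the caddy's two ends, pump the trigger until the panel is drawn fully home, and finish while still holding the trigger squeezed, pressing the joint firmly but gently: about 25 N at the pads, and never above 50 N, which would bow the thin wood. Clamp and caddy end flat on the worktop, and the jars round about are left alone.

Things in the scene. Friction and masses are not known exactly. Their poses are not given: they have to be found in the camera images.
- clamp: one-hand bar clamp lying flat on its side, 0.8 kg, black, blue handle, orange trigger. Origin on the worktop under the bar, mid head. +x: side of the jaws; -x: side of handle and trigger; -y: along the bar to the far jaw. mm: head x -20..40, y -21..29, 31 high; bar x -7..9, z 11..19, its tail reaches y = 48 + bar travel; head jaw x 32..78; far jaw x -13..81, 18 thick, 30 high
- handle_mid (a point): middle of the handle, across from the trigger's swell: (-48, 22.5, 15) mm in the clamp's frame. Handle: straight grip x -111..-19, y 15..30, z 0..29 mm. Pinch handle and trigger together here from above, fingers closing along the clamp's y: 52 mm over both when released, 30 mm squeezed home; centre when released at y = 4 mm. A light pinch here also serves to slide the clamp
- trigger_mid (a point): middle of the swell of the trigger (12 mm thick along y, 24 mm high), 15 mm above the worktop; in the clamp's frame at (-47, -16) mm released, (-47, 6) mm squeezed home; the trigger stands about parallel to the handle, x -85..-20
- clamp_trigger (a joint): angle of the trigger (rad): 0 released, 0.285 home on its stop; a spring returns it (4 to 7 N at the swell). A full stroke draws the bar 9 mm (2 teeth), which stays on the return. When the pads press, the trigger stalls short of its stop; pad force is between a third of the squeeze and all of it (friction): 30 N gives 15 to 30 N, 50 N can crush. Let go, the bar eases back and pressure is lost
- clamp_bar (a joint): travel of the bar through the head (m): 0 = fully open, 188 mm between the two pad faces; grows as the far jaw closes towards the head, up to 0.074; starts at 0 to 0.01. A ratchet with 4.5 mm teeth lets it only close. About 5 N of drag
- head_pad (a point): centre of the face of the rubber pad on the head's jaw, at (60, -30, 16) mm in the clamp's frame; looks along the clamp's -y; pad 28 x 28 mm. Each squeeze shifts and turns the loose clamp a little on the worktop: bring the pads back into line before they touch
- far_pad (a point): centre of the face of the soft rubber pad on the far jaw, at (60, -218 + bar travel, 16) mm in the clamp's frame; looks along the clamp's +y; pad 28 x 28 mm
- clamp_pad: the soft rubber pad of the far jaw (origin at the centre of its face, like far_pad). It yields 1 mm for each 6 N, up to 7 mm
- caddy: loose open-topped pale wooden box, 0.3 kg, 64 mm wide (x), 42 mm high, walls 7 to 8 mm. Origin on the worktop under its middle. Closed end at y = +63 mm; at the other end the side walls stop at y = -63 mm, where the loose panel belongs. The head's jaw goes to the closed end, the far jaw to the panel
- panel: loose end panel, pale wood, 64 x 9 x 42 mm (x, y, z), 80 g; a darker cleat inside it reaches 14 mm in between the side walls, 1.5 mm play each side. Origin on the worktop under the middle of the 9 mm plate. Fully home at y = -67.5 mm in the caddy's frame (outer face at -72 mm), tight on the side walls; it starts 5 to 9 mm open
- spice_red: glass spice jar with a red cap, 45 mm across, 106 mm high, origin under its middle; leave it alone
- honey_jar: honey jar with a green lid, 68 mm across, 84 mm high, origin under its middle; leave it alone
There are look-alikes about, which are no part of the job. What is shaped like the caddy but turquoise is not meant. What is shaped like the panel but purple is not meant.

How it is judged:
On the way, in this order (a step that is already met when the one before it is completed fails the run):
1. the clamp lies with both pads opposite the middle (within 18 mm) of the caddy's ends, not yet pressing (x of head_pad in the frame of caddy between -0.018 and 0.018 m and x of far_pad in the frame of caddy between -0.018 and 0.018 m and contact force between clamp_pad and panel below 1 N), for 0.2 s.
2. the far jaw has come up and touches the panel (x of head_pad in the frame of caddy between -0.018 and 0.018 m and x of far_pad in the frame of caddy between -0.018 and 0.018 m and contact force between clamp_pad and panel above 1.5 N), for 0.1 s.
At the end, for the whole second after the job is handed in: panel under 1.7 mm open and square within 2 degrees, pressed by the far pad with 12 to 50 N, head pad bearing on the other end; both pads within 18 mm of the middle of the ends; fingers still squeezing the trigger; clamp and caddy flat on the worktop, at rest (x of head_pad in the frame of caddy between -0.018 and 0.018 m and x of far_pad in the frame of caddy between -0.018 and 0.018 m and contact force between clamp_pad and panel between 12 and 50 N and contact force between clamp and caddy above 8 N and y of panel in the frame of caddy above -0.0692 m and angle between the y axis of panel and the y axis of caddy, either way round below 0.035 rad and contact force between the fingers and clamp above 5 N and value of joint clamp_trigger above 0.03 rad and angle between each of clamp, caddy's own z axis and vertical below 0.08 rad and height (world z) of caddy below 0.006 m and height (world z) of clamp below 0.012 m and linear speed of caddy below 0.02 m/s); the arm keeps its last pose, push and grip.
It fails at once if the caddy is squeezed with more than 50 N (contact force between clamp_pad and panel above 50 N).
It fails at once if a jar is moved by more than 15 mm or tipped (distance of any of spice_red, honey_jar from where it was at the start of the episode above 0.015 m or angle between any of spice_red, honey_jar's own z axis and vertical above 0.3 rad).
It also fails if it takes over 61 s, if anything falls off the work surface, if the arm or the gripper's body presses on something with over 40 N, if the wrist force passes 120 N, or if a joint passes its speed limit or range.

## Robot

A 6-joint arm with a two-finger parallel gripper is mounted at the origin on a cart in front of the work surface, level with it; the furniture and walls round the work are solid. World frame = base frame: x ahead of the robot, y to its left, z up, the work surface at z = 0. Lengths are in m, angles in rad, forces in N, time in s.
With the tool pointing down it reaches from about 0.325 to 0.9 m from the base axis. Payload 3.5 kg.
Tool frame: the origin (TCP) lies midway between the tips of the shut fingers; the grasp point (between the pads) lies 19 mm behind it; z points along the fingers, y is the line along which they close (so a half turn about z gives the same grasp; the last joint's range is limited). The gripper opens to 85 mm and grips with 20 to 120 N. Pads are 22 mm wide; open, the fingers measure 114 mm over their backs; the gripper's body (76 mm by 85 mm) begins 54 mm behind the grasp point. The pads swing forward as they close: fully open they stand 13 mm farther back than shut.
Start: joints at [-1.417, 0.276, -0.026, 1.268, 0, 1.467], TCP at [0.159, -0.605, 0.231] pointing down, gripper open.
Joint ranges: [-3.12, 3.12], [-0.85, 1.88], [-1.08, 1.24], [-1.95, 2.15], [-1.57, 1.53], [-3.14, 3.14]. Speed limits (rad/s): [2.57, 2.57, 3.14, 3.14, 3.14, 3.14].

## Interface

Orientations are given as [roll, pitch, yaw] about the fixed x, y, z axes, in that order (R = Rz(yaw) Ry(pitch) Rx(roll)).
In Python, from workcell import * gives the robot as it stands.
- The arm moves only by the tool move_arm, never from a script. Its argument "moves" is a list of rows, each a list of 3 entries, a list of its own where there are three numbers: the shift along the world's x, y, z in normalised numbers (1 is 0.3 m), then the turn about the world's z in parts of the range, where 1.0 means 45 degrees, then the opening, from 0 (shut) to 1 (fully open). A call has 1 to 5 rows; each row is the pose to reach, as a shift and turn from the pose commanded when the call began; what a row does not reach only later rows make up. A row lasts 1/12 s, in which the tool goes at most 41.7 mm and 7.16 degrees, less where a joint would pass 70% of its speed; a pose out of reach is approached as far as the arm can. A call with a gripper value outside its range is refused whole. The fingers move at their own pace and stop on an object; "newtons" is the grip in N (left out, the last holds). Time passes only in rows, so rows that repeat a pose let the fingers close. It gives the time, the measured TCP pose, the force, the opening and the grip force at its end, in the units of the state.
- state(): the state, without advancing time (a new reading comes with each control period).
- get_image(name): name is "scene" or "top"; returns a dict with "img" (480x640x3 uint8, red, green, blue), "camera_matrix" (3x3 intrinsics, pixels), "eye" and "orientation" of the camera in the world. Camera axes: x right, y down, z forward; pixel columns grow to the right and rows downward; lengths in m; the calibration is good to about 2 mm. A picture is of the moment at which its call begins. There is no depth.
- sign_off(): hands the job in; it is judged then, once.
The state is a dict: "t": time; "joints": joint angles; "qvel": joint speeds; "joint_efforts": joint torques, N m; "eef_pos": TCP position; "eef_rot": TCP orientation; "contact_force": force on the tool from outside, world axes, zero at the start; "moment": the same for the moment, N m; "opening": finger opening in m; "gripper_force": force on a finger pad.
Only numpy, scipy, OpenCV 4.12 (cv2) and the standard library are available. Lean on these libraries where they do the work, as an engineer would, in place of code of your own. Each camera call takes 0.05 s, during which the arm holds its last target. There are 200 camera calls.

## Working session

There is one attempt and no reset: what is moved stays moved. The work goes in short steps, Python scripts to look and compute and a tool call to move; the robot and the scene stay as the last step left them, time stands still between calls to the robot, and variables do not carry over. Pictures are saved under pics/ and viewed, at most 10 in all, crops included, and the job is handed in when it is done.

Besides the shell and the picture viewer there is one more tool, called after "Request:" as name([rows], argument=value, ...), one row to a line, values as JSON. move_arm: Moves the arm, as the interface text tells. Its arguments: {"type":"object","properties":{"moves":{"type":"array","items":{"type":"array"}},"newtons":{"type":"number"}},"required":["moves"]}

```bash
mkdir -p pics
cat > h.py <<'E'
from workcell import *
import numpy as np, cv2
def snap(n,f=None):
    d=get_image(n)
    if f: cv2.imwrite('pics/'+f,d['img'][:,:,::-1])
    return d
def rot(d):
    o=np.array(d['orientation'],float)
    if o.shape==(3,3): return o
    if o.size==3:
        from scipy.spatial.transform import Rotation as R
        return R.from_euler('xyz',o).as_matrix()
    raise Exception(o)
def w(d,u,v,z=0):
    K=np.array(d['camera_matrix']);r=rot(d)@np.linalg.inv(K)@np.array([u,v,1.])
    e=np.array(d['eye']);return (e+r*(z-e[2])/r[2])
def px(d,p):
    q=np.array(d['camera_matrix'])@rot(d).T@(np.array(p,float)-np.array(d['eye']));return q[:2]/q[2]
E
python3 - <<'E'
from h import *
for n in('top','scene'):
    d=snap(n,n+'0.png');print(n,d['eye'],d['orientation'],d['camera_matrix'])
print(state())
E
```

```text
top [ 0.48838735 -0.08379562  1.53032889] [-3.07122042  0.00359767 -1.59713188] [[583.18052861   0.         314.84925717]
 [  0.         583.18052861 234.77583485]
 [  0.           0.           1.        ]]
scene [ 0.07355765 -0.84994284  0.52058964] [-2.03794579 -0.02383841 -0.57185157] [[458.48975431   0.         320.63898677]
 [  0.         458.48975431 241.29323944]
 [  0.           0.           1.        ]]
{'t': 0.1, 'joints': array([-1.41741335e+00,  2.77094614e-01, -2.77362759e-02,  1.26801610e+00,
        9.35740344e-06,  1.46741265e+00]), 'qvel': array([-1.00855805e-03, -2.10452697e-03,  3.86830670e-03,  1.09976814e-03,
       -2.96126107e-04, -9.17965959e-05]), 'joint_efforts': array([ 6.48976220e-04, -4.46709180e+01,  2.96127766e+01,  8.48834898e-03,
       -8.50948572e-05, -1.21025204e-05]), 'eef_pos': array([ 0.15861589, -0.60380698,  0.23025165]), 'eef_rot': array([-3.13955390e+00, -2.20935318e-04,  2.56766423e-01]), 'contact_force': array([ 0.15426865, -0.25672867, -0.3387543 ]), 'moment': array([ 0.03573001,  0.03810409, -0.01557631]), 'gripper_force': 0.0, 'opening': 0.08545752752740277}
```

View pics/top0.png

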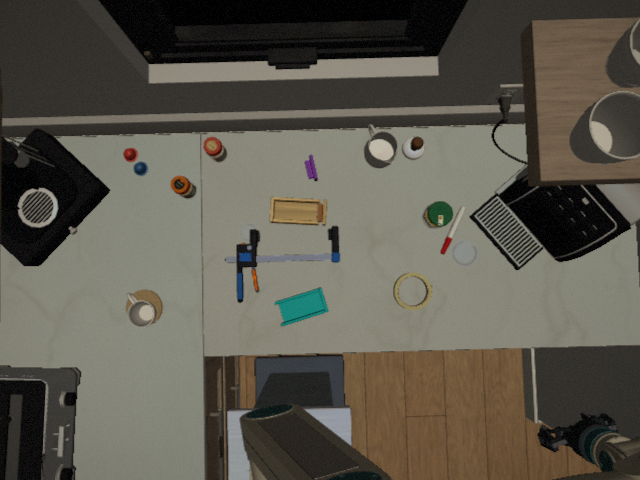

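View pics/scene0.png

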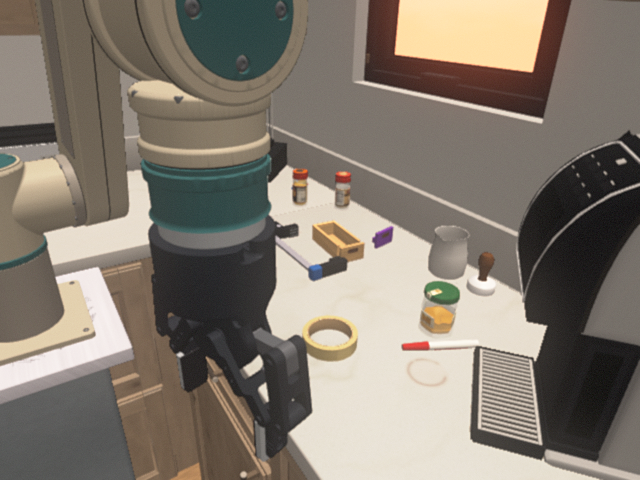

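The top view shows the clamp head at (247,257), the bar running right to the far jaw at (335,250), and the handle at (240,285). The caddy is at (298,210) with its panel end on the right. Next, a zoomed crop.

Run:
```python
from h import *
d=snap('top')
c=d['img'][185:310,215:365,::-1]
cv2.imwrite('pics/crop0.png',cv2.resize(c,None,fx=5.3,fy=4.8,interpolation=cv2.INTER_CUBIC) if 0 else cv2.resize(c,(720,600),interpolation=cv2.INTER_CUBIC))
for n,u,v in(('red',213,148),('honey',439,214)): print(n,w(d,u,v,.09))
print(px(d,[.5,0,0]))
```

```text
red [0.81452552 0.16789365 0.09      ]
honey [ 0.63346873 -0.39046738  0.09      ]
[284.85354139 272.28491841]
```

View pics/crop0.png

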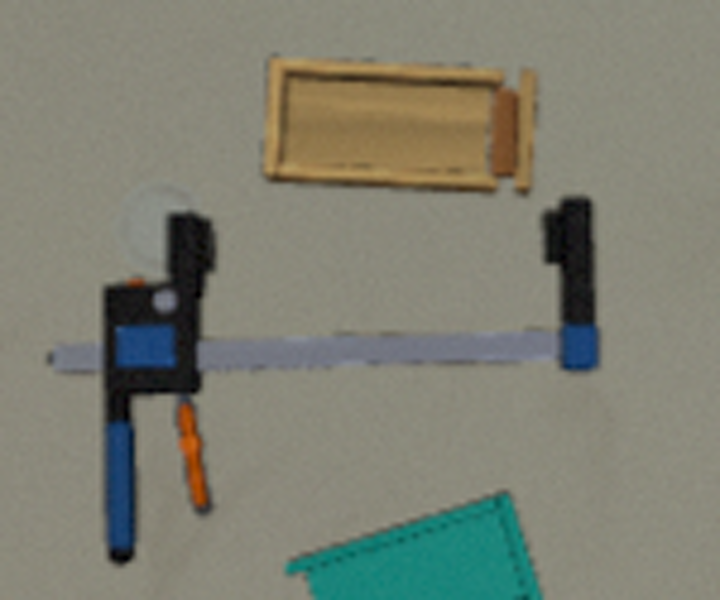

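The crop (4.8x) shows the caddy's closed end at left (265–270, 60–180), its walls ending at x≈500, and the panel at x≈526. The clamp head is at 105–200 by 287–392, the far jaw is at 563–597 by 198–370, and the handle's bottom is at (120,560). I'll fit poses to these points.

```bash
cat >> h.py <<'E'
from scipy.optimize import least_squares
def T(p,x,y,z=0):
    c,s=np.cos(p[2]),np.sin(p[2]);return np.array([p[0]+c*x-s*y,p[1]+s*x+c*y,z])
def fit(d,pts,x0,bar=False):
    # pts: (x,y,z mm, isfar, u, v)
    def f(q):
        r=[]
        for x,y,z,fa,u,v in pts:
            a=px(d,T(q,x/1e3,y/1e3+(q[3] if fa else 0),z/1e3)); r+=[a[0]-u if u is not None else 0,a[1]-v if v is not None else 0]
        return r
    s=least_squares(f,x0,loss='soft_l1');return s.x,np.sqrt(np.mean(np.square(f(s.x))))
E
cat > fit0.py <<'E'
from h import *
d=get_image('top')
C=lambda u,v:((u+.5)/4.8-.5+215 if u is not None else None,(v+.5)/4.8-.5+185 if v is not None else None)
cl=[(-20,29,31,0,*C(106,392)),(-20,-21,31,0,*C(199,390)),(40,29,31,0,*C(105,287)),(78,-21,30,0,*C(None,212)),
(-13,-236,30,1,*C(597,369)),(-13,-218,30,1,*C(563,369)),(81,-236,30,1,*C(592,198)),(81,-218,30,1,*C(564,198)),(-111,22.5,25,0,*C(120,560))]
print('clamp',*fit(d,cl,[.55,.1,0,0.]))
ca=[(32,63,42,0,*C(270,58)),(-32,63,42,0,*C(264,180)),(32,-63,42,0,*C(503,74)),(-32,-63,42,0,*C(496,191))]
c,e=fit(d,ca,[.6,.0,0]);print('caddy',c,e)
pa=[(32,-4.5,42,0,*C(536,70)),(-32,-4.5,42,0,*C(529,193)),(32,4.5,42,0,*C(524,70)),(-32,4.5,42,0,*C(516,192))]
print('panel',*fit(d,pa,[.6,-.1,0]))
E
python3 fit0.py
```

```text
clamp [ 0.53761779  0.09273288 -0.00785088  0.00155872] 0.4706125622079408
caddy [ 0.65649671 -0.0304657  -0.08361062] 0.2904656059271858
panel [ 0.65148718 -0.10683196 -0.08760471] 0.4189771755376938
```

Careful with the scale: shifts go in shares of 0.3 m and turns go in shares of 45 degrees. That gives: 0.14 m is 0.4667, 0.112 m is 0.3733, 0.575 rad is 0.7321.

Request:
move_arm([
  [[0.044, 0.0933, 0], 0.1464, 1],
  [[0.088, 0.1867, 0], 0.2928, 1],
  [[0.132, 0.28, 0], 0.4393, 1],
  [[0.176, 0.3733, 0], 0.5857, 1],
  [[0.22, 0.4667, 0], 0.7321, 1],
])

```text
t: 0.62
eef_pos: [0.225, -0.463, 0.231]
eef_rot: [-3.141, -0.0, 0.837]
contact_force: [-0.2, 0.0, -0.3]
opening: 0.0856
gripper_force: 0.0
```

Converted, 0.14 m is 0.4667, 0.112 m is 0.3733, 0.575 rad is 0.7321.

Request:
move_arm([
  [[0.044, 0.0933, 0], 0.1464, 1],
  [[0.088, 0.1867, 0], 0.2928, 1],
  [[0.132, 0.28, 0], 0.4393, 1],
  [[0.176, 0.3733, 0], 0.5857, 1],
  [[0.22, 0.4667, 0], 0.7321, 1],
])

```text
t: 1.03
eef_pos: [0.291, -0.3229, 0.2312]
eef_rot: [3.142, -0.0, 1.412]
contact_force: [0.2, -1.1, -0.1]
opening: 0.0853
gripper_force: 0.0
```

Converted, 0.14 m is 0.4667, 0.112 m is 0.3733, 0.575 rad is 0.7321.

Request:
move_arm([
  [[0.044, 0.0933, 0], 0.1464, 1],
  [[0.088, 0.1867, 0], 0.2928, 1],
  [[0.132, 0.28, 0], 0.4393, 1],
  [[0.176, 0.3733, 0], 0.5857, 1],
  [[0.22, 0.4667, 0], 0.7321, 1],
])

```text
t: 1.45
eef_pos: [0.357, -0.183, 0.2313]
eef_rot: [3.141, 0.0, 1.987]
contact_force: [1.1, -0.4, -0.4]
opening: 0.0851
gripper_force: 0.0
```

Converted, 0.14 m is 0.4667, 0.112 m is 0.3733, 0.575 rad is 0.7321.

Request:
move_arm([
  [[0.044, 0.0933, 0], 0.1464, 1],
  [[0.088, 0.1867, 0], 0.2928, 1],
  [[0.132, 0.28, 0], 0.4393, 1],
  [[0.176, 0.3733, 0], 0.5857, 1],
  [[0.22, 0.4667, 0], 0.7321, 1],
])

```text
t: 1.87
eef_pos: [0.4229, -0.0429, 0.2313]
eef_rot: [-3.142, 0.0, 2.563]
contact_force: [0.1, -0.4, -0.4]
opening: 0.0855
gripper_force: 0.0
```

Converted, 0.14 m is 0.4667, 0.112 m is 0.3733, 0.575 rad is 0.7321.

Request:
move_arm([
  [[0.044, 0.0933, 0], 0.1464, 1],
  [[0.088, 0.1867, 0], 0.2928, 1],
  [[0.132, 0.28, 0], 0.4393, 1],
  [[0.176, 0.3733, 0], 0.5857, 1],
  [[0.22, 0.4667, 0], 0.7321, 1],
])

```text
t: 2.28
eef_pos: [0.489, 0.0971, 0.2312]
eef_rot: [-3.141, -0.0, 3.138]
contact_force: [1.1, -1.1, 0.3]
opening: 0.0855
gripper_force: 0.0
```

Converted, -0.195 m is -0.65, -0.16 m is -0.5333.

Request:
move_arm([
  [[0, 0, -0.1333], 0, 1],
  [[0, 0, -0.2667], 0, 1],
  [[0, 0, -0.4], 0, 1],
  [[0, 0, -0.5333], 0, 1],
  [[0, 0, -0.65], 0, 1],
], newtons=25)

```text
t: 2.7
eef_pos: [0.4876, 0.0956, 0.0341]
eef_rot: [-3.141, -0.001, 3.132]
contact_force: [-0.1, 0.3, -1.6]
opening: 0.0853
gripper_force: 0.0
```

Converted, -0.033 m is -0.11, -0.02 m is -0.0667.

Request:
move_arm([
  [[0, 0, -0.0667], 0, 1],
  [[0, 0, -0.11], 0, 0.8],
  [[0, 0, -0.11], 0, 0.62],
  [[0, 0, -0.11], 0, 0.6],
  [[0, 0, -0.11], 0, 0.58],
])

```text
t: 3.12
eef_pos: [0.4882, 0.0958, 0.0035]
eef_rot: [3.141, -0.001, 3.132]
contact_force: [-0.5, 1.8, -5.5]
opening: 0.0495
gripper_force: 6.2
```

Light contact. Next, squeeze fully home.

Request:
move_arm([
  [[0, 0, 0], 0, 0.45],
  [[0, 0, 0], 0, 0.38],
  [[0, 0, 0], 0, 0.3],
  [[0, 0, 0], 0, 0.3],
  [[0, 0, 0], 0, 0.3],
], newtons=40)

```text
t: 3.53
eef_pos: [0.4899, 0.0973, 0.0057]
eef_rot: [3.137, 0.003, 3.133]
contact_force: [-3.9, 6.1, 4.8]
opening: 0.0281
gripper_force: 39.0
```

Run:
```python
from h import *
print(state()['opening'],state()['gripper_force'])
for n in('top',):
    d=snap(n); c=d['img'][185:310,215:365,::-1]
    cv2.imwrite('pics/crop1.png',cv2.resize(c,(720,600),interpolation=cv2.INTER_CUBIC))
```

```text
0.02807722451714988 38.99842321872711
```

View pics/crop1.png

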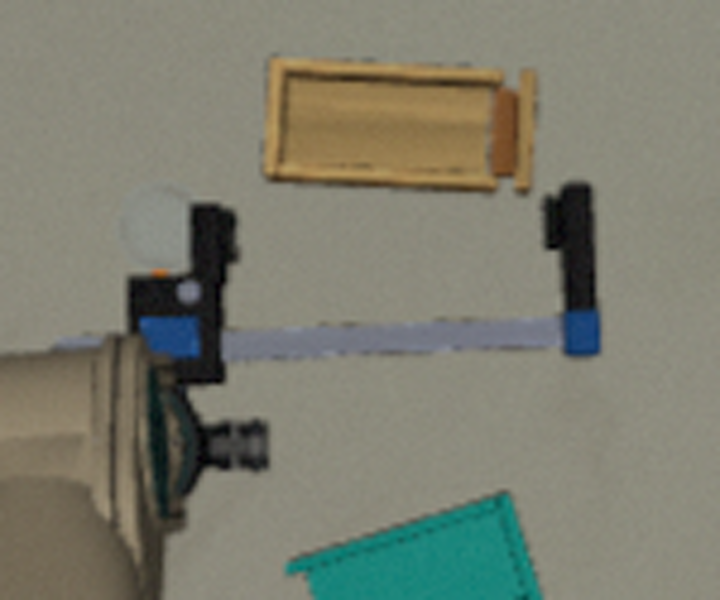

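Squeezed home: opening is 28 mm. The head's top-left is now at (129,277) and bottom-right at (224,382). The far jaw's top is at row 183 and its bottom at row 355, x 563–600. Refit.

```bash
cat > plan.py <<'E'
from h import *
C=lambda u,v:((u+.5)/4.8-.5+215 if u is not None else None,(v+.5)/4.8-.5+185 if v is not None else None)
CAD=np.array([.6565,-.0305,-.0836])
def rel(q):  # pads in caddy frame
    c,s=np.cos(CAD[2]),np.sin(CAD[2])
    o=[]
    for p in((.06,-.03),(.06,-.218+q[3])):
        a=T(q,*p)[:2]-CAD[:2]; o.append((round(1e3*(c*a[0]+s*a[1]),1),round(1e3*(-s*a[0]+c*a[1]),1)))
    return o
E
python3 - <<'E'
from plan import *
d=get_image('top')
cl=[(-20,-21,31,0,*C(224,382)),(40,29,31,0,*C(129,277)),(78,-21,30,0,*C(None,204)),
(-13,-236,30,1,*C(600,354)),(-13,-218,30,1,*C(566,355)),(81,-236,30,1,*C(592,183)),(81,-218,30,1,*C(563,183))]
q,e=fit(d,cl,[.55,.08,0,0.01]);print(q,e,rel(q)); s=state();p=s['eef_pos'];print(p,s['eef_rot'])
a=q[2];D=p[:2]-q[:2];print('tcp in clamp',np.cos(a)*D[0]+np.sin(a)*D[1],-np.sin(a)*D[0]+np.cos(a)*D[1])
# target clamp: head pad caddy (0,63+7)
g=CAD[2];t=T(CAD,-.06,.100);print('target',t,'shift',t[:2]-q[:2],'turn',g-a)
tt=T([t[0],t[1],g],np.cos(a)*D[0]+np.sin(a)*D[1],-np.sin(a)*D[0]+np.cos(a)*D[1]);print('tcp shift',tt[:2]-p[:2])
E
```

```text
[0.54068163 0.07921403 0.01458071 0.0133856 ] 0.3377825704208452 [(np.float64(-61.9), np.float64(75.7)), (np.float64(-44.8), np.float64(-98.1))]
[0.48997417 0.09727094 0.00567086] [3.13731784e+00 2.80976834e-03 3.13276075e+00]
tcp in clamp -0.050438803774923345 0.018794310063927094
target [0.60505981 0.07416091 0.        ] shift [ 0.06437818 -0.00505312] turn -0.09818070886590055
tcp shift [ 0.06639237 -0.00016958]
```

Converted, 0.033 m is 0.11, 0.025 m is 0.0833, -0.05 rad is -0.0637.

Request:
move_arm([
  [[0.02, 0, 0], -0.0127, 0.3],
  [[0.04, 0, 0], -0.0255, 0.3],
  [[0.06, 0, 0], -0.0382, 0.3],
  [[0.0833, 0, 0], -0.0509, 0.3],
  [[0.11, 0, 0], -0.0637, 0.3],
])

```text
t: 4.05
eef_pos: [0.5141, 0.0963, 0.0054]
eef_rot: [3.141, -0.014, 3.082]
contact_force: [-20.2, 2.4, 24.9]
opening: 0.0278
gripper_force: 38.7
```

Converted, 0.033 m is 0.11, 0.014 m is 0.0467, -0.05 rad is -0.0637.

Request:
move_arm([
  [[0.0233, 0, 0], -0.0127, 0.3],
  [[0.0467, 0, 0], -0.0255, 0.3],
  [[0.07, 0, 0], -0.0382, 0.3],
  [[0.09, 0, 0], -0.0509, 0.3],
  [[0.11, 0, 0], -0.0637, 0.3],
])

```text
t: 4.47
eef_pos: [0.5496, 0.0959, 0.0054]
eef_rot: [-3.141, -0.009, 3.031]
contact_force: [-15.7, 1.2, 18.2]
opening: 0.0281
gripper_force: 38.1
```

Run:
```python
from h import *
d=snap('top'); c=d['img'][185:310,215:365,::-1]
cv2.imwrite('pics/crop2.png',cv2.resize(c,(720,600),interpolation=cv2.INTER_CUBIC))
```

```text
(no output)
```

View pics/crop2.png

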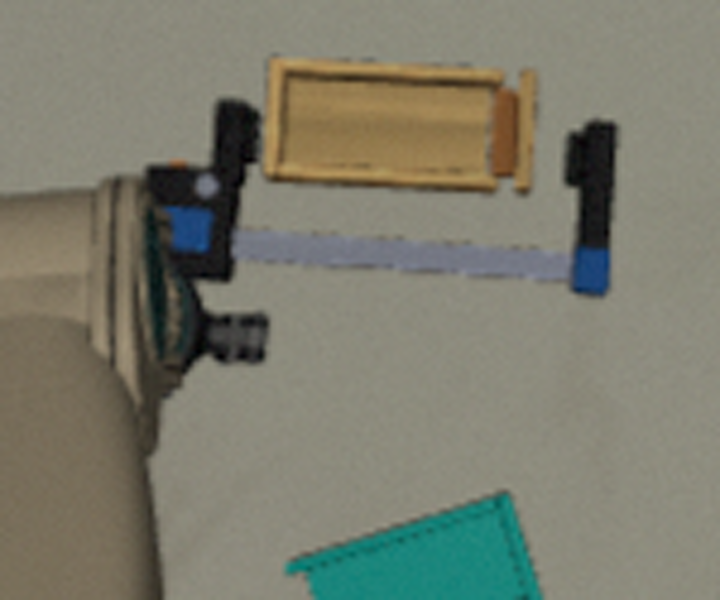

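The clamp is now round the caddy, with the head jaw just left of the closed end at (250,135) and the far pad at (567,158). Some downward press on the worktop shows (25 N), so I'll refit and raise slightly.

Run:
```python
from plan import *
d=get_image('top')
cl=[(-20,-21,31,0,*C(232,280)),(40,29,31,0,*C(148,167)),(78,-21,30,0,*C(None,100)),
(-13,-236,30,1,*C(606,295)),(-13,-218,30,1,*C(571,292)),(81,-236,30,1,*C(616,123)),(81,-218,30,1,*C(586,122))]
q,e=fit(d,cl,[.6,.08,-.08,0.01]);print(q,e,rel(q)); print(state()['contact_force'])
```

```text
[ 0.59760831  0.07203009 -0.09879243  0.01458304] 0.297562346990887 [(np.float64(-7.7), np.float64(66.3)), (np.float64(-10.3), np.float64(-107.1))]
[-9.70297844  1.22715183 11.85086881]
```

Converted, 0.003 m is 0.01, 0.002 m is 0.0067.

Request:
move_arm([
  [[0, 0, 0.0067], 0, 0.3],
  [[0, 0, 0.01], 0, 0.3],
])

```text
t: 4.73
eef_pos: [0.5543, 0.0951, 0.007]
eef_rot: [-3.141, 0.0, 3.031]
contact_force: [0.5, -0.4, -6.2]
opening: 0.028
gripper_force: 39.7
```

Converted, -0.011 m is -0.0367, -0.001 m is -0.0033.

Request:
move_arm([
  [[0, -0.0067, 0], 0, 0.4],
  [[0, -0.0167, 0], 0, 0.48],
  [[-0.0033, -0.0267, 0], 0, 0.56],
  [[-0.0033, -0.0367, 0], 0, 0.63],
  [[-0.0033, -0.0367, 0], 0, 0.64],
], newtons=30)

```text
t: 5.15
eef_pos: [0.5549, 0.084, 0.007]
eef_rot: [3.141, 0.002, 3.031]
contact_force: [0.4, 0.9, 0.7]
opening: 0.0547
gripper_force: 0.0
```

Converted, 0.011 m is 0.0367, 0.007 m is 0.0233.

Request:
move_arm([
  [[0, 0.0033, 0], 0, 0.56],
  [[0, 0.0133, 0], 0, 0.48],
  [[0.0033, 0.0233, 0], 0, 0.4],
  [[0.0033, 0.0333, 0], 0, 0.33],
  [[0.0033, 0.0367, 0], 0, 0.3],
])

```text
t: 5.57
eef_pos: [0.5563, 0.0961, 0.0095]
eef_rot: [3.141, 0.003, 3.033]
contact_force: [-5.5, -1.3, 15.6]
opening: 0.0285
gripper_force: 28.4
```

Run:
```python
from h import *
d=snap('top'); c=d['img'][185:310,215:365,::-1]
print(state()['opening'],state()['gripper_force'])
cv2.imwrite('pics/crop3.png',cv2.resize(c,(720,600),interpolation=cv2.INTER_CUBIC))
```

```text
0.028400347880497355 28.846334517002106
```

View pics/crop3.png

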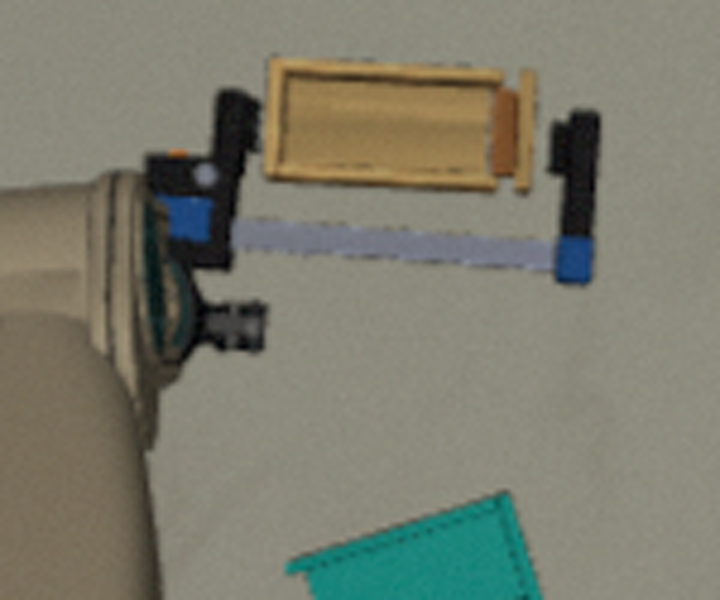

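Run:
```python
from plan import *
d=get_image('top')
cl=[(-20,-21,31,0,*C(231,269)),(40,29,31,0,*C(147,156)),(78,-21,30,0,*C(None,90)),
(-13,-236,30,1,*C(590,284)),(-13,-218,30,1,*C(556,281)),(81,-236,30,1,*C(600,112)),(81,-218,30,1,*C(570,111))]
q,e=fit(d,cl,[.6,.08,-.08,0.01]);print(q,e,rel(q))
```

```text
[ 0.60329369  0.0724788  -0.1000306   0.02246189] 0.28548535904808525 [(np.float64(-2.1), np.float64(67.2)), (np.float64(-4.8), np.float64(-98.3))]
```

Converted, 0.002 m is 0.0067.

Request:
move_arm([
  [[0, 0, 0.0067], 0, 0.3],
])

```text
t: 5.75
eef_pos: [0.5561, 0.0959, 0.01]
eef_rot: [3.141, 0.003, 3.032]
contact_force: [0.4, 0.7, -5.2]
opening: 0.0284
gripper_force: 29.9
```

Converted, -0.011 m is -0.0367, -0.003 m is -0.01.

Request:
move_arm([
  [[0, -0.0067, 0], 0, 0.4],
  [[0, -0.0167, -0.0033], 0, 0.48],
  [[-0.0033, -0.0267, -0.0067], 0, 0.56],
  [[-0.0033, -0.0367, -0.01], 0, 0.63],
  [[-0.0033, -0.0367, -0.01], 0, 0.64],
])

```text
t: 6.17
eef_pos: [0.5548, 0.0845, 0.0055]
eef_rot: [3.14, 0.002, 3.031]
contact_force: [1.3, 1.7, 0.9]
opening: 0.0547
gripper_force: 1.4
```

Converted, 0.011 m is 0.0367, 0.002 m is 0.0067.

Request:
move_arm([
  [[0, 0.0033, 0], 0, 0.56],
  [[0, 0.0133, 0.0033], 0, 0.48],
  [[0.0033, 0.0233, 0.0067], 0, 0.4],
  [[0.0033, 0.0333, 0.01], 0, 0.33],
  [[0.0033, 0.0367, 0.01], 0, 0.3],
])

```text
t: 6.58
eef_pos: [0.5552, 0.0947, 0.0086]
eef_rot: [-3.139, 0.001, 3.032]
contact_force: [0.3, -3.1, 4.8]
opening: 0.0285
gripper_force: 29.8
```

Run:
```python
from h import *
d=snap('top'); c=d['img'][185:310,215:365,::-1]
print(state()['opening'],state()['gripper_force'])
cv2.imwrite('pics/crop4.png',cv2.resize(c,(720,600),interpolation=cv2.INTER_CUBIC))
```

```text
0.02856943022694215 29.996698200702667
```

View pics/crop4.png

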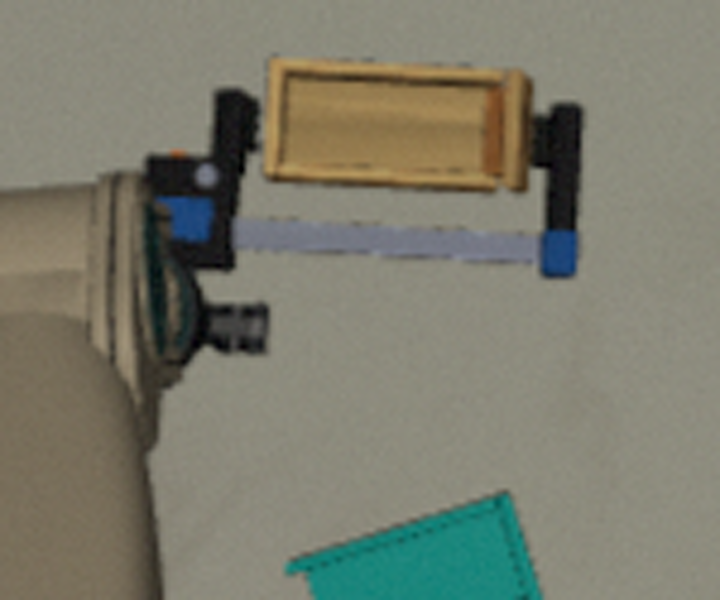

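Alignment holds: the far pad has reached the panel at (530,140) and the panel is partly in. Next stroke.

Converted, -0.011 m is -0.0367, -0.008 m is -0.0267.

Request:
move_arm([
  [[0, -0.0067, 0], 0, 0.4],
  [[0, -0.0167, -0.0033], 0, 0.48],
  [[-0.0033, -0.0267, -0.0067], 0, 0.56],
  [[-0.0033, -0.0367, -0.01], 0, 0.63],
  [[-0.0033, -0.0367, -0.01], 0, 0.64],
])

```text
t: 7.05
eef_pos: [0.5527, 0.0841, 0.0046]
eef_rot: [3.141, -0.002, 3.031]
contact_force: [-0.9, 0.6, 0.2]
opening: 0.0547
gripper_force: 0.2
```

Converted, 0.009 m is 0.03, 0.002 m is 0.0067.

Request:
move_arm([
  [[0, 0.0033, 0], 0, 0.57],
  [[0, 0.01, 0], 0, 0.52],
  [[0, 0.0167, 0.0033], 0, 0.47],
  [[0.0033, 0.0233, 0.0067], 0, 0.42],
  [[0.0033, 0.03, 0.0067], 0, 0.37],
], newtons=30)

```text
t: 7.47
eef_pos: [0.5533, 0.0936, 0.0073]
eef_rot: [-3.141, -0.003, 3.032]
contact_force: [-3.5, -3.1, 7.0]
opening: 0.0316
gripper_force: 8.6
```

Converted, 0.002 m is 0.0067, 0.001 m is 0.0033.

Request:
move_arm([
  [[0, 0.0033, 0.0033], 0, 0.33],
  [[0, 0.0067, 0.0033], 0, 0.3],
  [[0, 0.0067, 0.0033], 0, 0.3],
])

```text
t: 7.72
eef_pos: [0.5535, 0.0946, 0.0078]
eef_rot: [-3.139, -0.002, 3.032]
contact_force: [-2.5, -3.0, 2.0]
opening: 0.0284
gripper_force: 30.0
```

Run:
```python
from h import *
d=snap('top'); c=d['img'][185:310,215:365,::-1]
print(state()['opening'],state()['gripper_force'])
cv2.imwrite('pics/crop5.png',cv2.resize(c,(720,600),interpolation=cv2.INTER_CUBIC))
```

```text
0.028461901067014187 29.947335720062256
```

View pics/crop5.png

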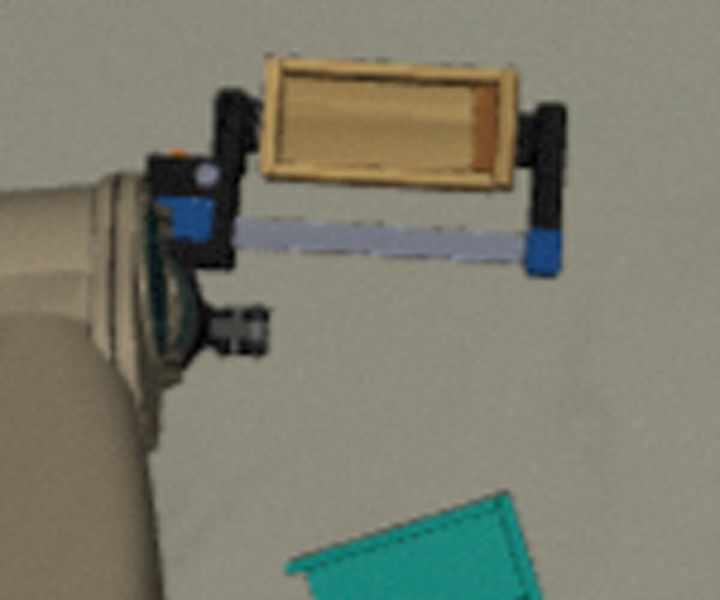

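Panel looks home and the caddy is drawn toward the head, but the trigger still bottomed, so one more stroke in smaller steps, watching for the stall.

Converted, -0.011 m is -0.0367, -0.008 m is -0.0267.

Request:
move_arm([
  [[0, -0.0067, 0], 0, 0.4],
  [[0, -0.0167, -0.0033], 0, 0.48],
  [[-0.0033, -0.0267, -0.0067], 0, 0.56],
  [[-0.0033, -0.0367, -0.01], 0, 0.63],
  [[-0.0033, -0.0367, -0.01], 0, 0.64],
])

```text
t: 8.18
eef_pos: [0.554, 0.0847, 0.0053]
eef_rot: [3.14, 0.0, 3.031]
contact_force: [0.4, 1.8, -1.4]
opening: 0.0549
gripper_force: 1.0
```

Converted, 0.004 m is 0.0133, 0.003 m is 0.01.

Request:
move_arm([
  [[0, 0.0033, 0], 0, 0.59],
  [[0, 0.0067, 0], 0, 0.56],
  [[0, 0.01, 0.0033], 0, 0.53],
  [[0, 0.0133, 0.0033], 0, 0.5],
  [[0, 0.0133, 0.0033], 0, 0.5],
], newtons=30)

```text
t: 8.6
eef_pos: [0.5539, 0.0886, 0.007]
eef_rot: [-3.141, 0.0, 3.032]
contact_force: [-2.6, 0.9, 5.3]
opening: 0.043
gripper_force: 9.7
```

Converted, 0.002 m is 0.0067, 0.001 m is 0.0033.

Request:
move_arm([
  [[0, 0.0033, 0], 0, 0.47],
  [[0, 0.0067, 0], 0, 0.45],
  [[0, 0.0067, 0], 0, 0.45],
])

```text
t: 8.85
eef_pos: [0.554, 0.0904, 0.0074]
eef_rot: [-3.141, 0.001, 3.032]
contact_force: [-2.9, 0.7, 9.0]
opening: 0.0386
gripper_force: 10.1
```

Converted, 0.002 m is 0.0067, 0.001 m is 0.0033.

Request:
move_arm([
  [[0, 0.0033, 0.0033], 0, 0.42],
  [[0, 0.0067, 0.0033], 0, 0.39],
  [[0, 0.0067, 0.0033], 0, 0.39],
])

```text
t: 9.1
eef_pos: [0.5542, 0.092, 0.0081]
eef_rot: [-3.14, 0.001, 3.031]
contact_force: [-2.4, 0.1, 6.8]
opening: 0.0333
gripper_force: 12.0
```

Converted, 0.001 m is 0.0033.

Request:
move_arm([
  [[0, 0.0033, 0], 0, 0.36],
  [[0, 0.0033, 0], 0, 0.33],
  [[0, 0.0033, 0], 0, 0.3],
  [[0, 0.0033, 0], 0, 0.3],
])

```text
t: 9.43
eef_pos: [0.5543, 0.0939, 0.0085]
eef_rot: [3.141, 0.001, 3.032]
contact_force: [-2.6, 1.6, 8.9]
opening: 0.0285
gripper_force: 28.9
```

Bottomed again; another stroke.

Converted, -0.01 m is -0.0333, -0.001 m is -0.0033.

Request:
move_arm([
  [[0, -0.0067, 0], 0, 0.4],
  [[0, -0.0167, -0.0033], 0, 0.48],
  [[-0.0033, -0.0267, -0.0067], 0, 0.56],
  [[-0.0033, -0.0333, -0.01], 0, 0.63],
  [[-0.0033, -0.0333, -0.01], 0, 0.64],
])

```text
t: 9.85
eef_pos: [0.5527, 0.0828, 0.0038]
eef_rot: [-3.141, -0.0, 3.031]
contact_force: [-0.5, 0.1, -0.5]
opening: 0.0544
gripper_force: 0.0
```

Converted, 0.004 m is 0.0133, 0.003 m is 0.01.

Request:
move_arm([
  [[0, 0.0033, 0], 0, 0.59],
  [[0, 0.0067, 0], 0, 0.56],
  [[0, 0.01, 0.0033], 0, 0.53],
  [[0, 0.0133, 0.0033], 0, 0.5],
  [[0, 0.0133, 0.0033], 0, 0.5],
], newtons=30)

```text
t: 10.27
eef_pos: [0.5521, 0.0871, 0.0053]
eef_rot: [-3.14, -0.001, 3.031]
contact_force: [-1.8, -2.7, 4.6]
opening: 0.0432
gripper_force: 18.5
```

Run:
```python
from h import *
d=snap('top'); c=d['img'][185:310,215:365,::-1]
print(state()['opening'],state()['gripper_force'])
cv2.imwrite('pics/crop6.png',cv2.resize(c,(720,600),interpolation=cv2.INTER_CUBIC))
```

```text
0.043185043106492786 18.462767601013184
```

View pics/crop6.png

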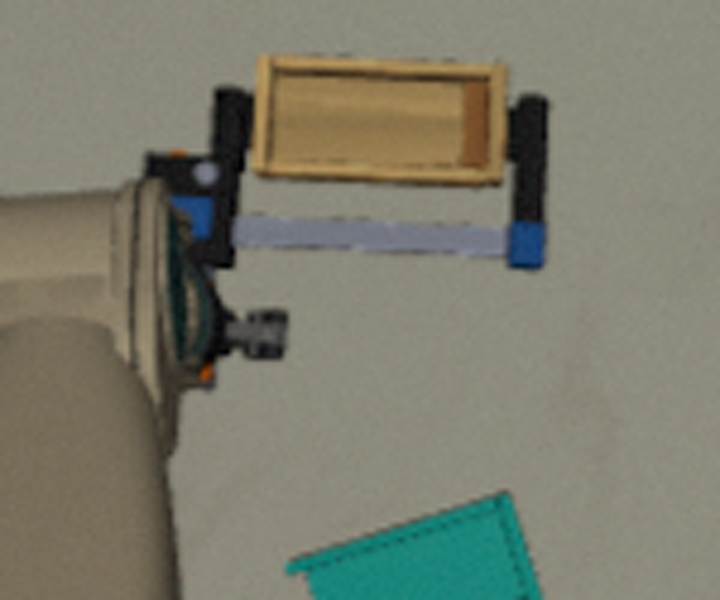

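Both pads now bear (head at (250,122), far at (508,132)), and the panel is home and square. Next, squeeze to 30 N gradually.

Converted, 0.001 m is 0.0033.

Request:
move_arm([
  [[0, 0, 0], 0, 0.48],
  [[0, 0.0033, 0], 0, 0.46],
  [[0, 0.0033, 0], 0, 0.44],
  [[0, 0.0033, 0], 0, 0.44],
], newtons=30)

```text
t: 10.65
eef_pos: [0.552, 0.0889, 0.0058]
eef_rot: [3.141, -0.001, 3.032]
contact_force: [-4.0, -0.3, 8.9]
opening: 0.0381
gripper_force: 26.4
```

Converted, 0.001 m is 0.0033.

Request:
move_arm([
  [[0, 0, 0], 0, 0.42],
  [[0, 0.0033, 0], 0, 0.4],
  [[0, 0.0033, 0], 0, 0.38],
  [[0, 0.0033, 0], 0, 0.36],
  [[0, 0.0033, 0], 0, 0.36],
], newtons=30)

```text
t: 11.07
eef_pos: [0.552, 0.0896, 0.0061]
eef_rot: [3.142, -0.001, 3.031]
contact_force: [-5.5, -1.8, 10.6]
opening: 0.0362
gripper_force: 28.5
```

Request:
move_arm([
  [[0, 0, 0], 0, 0.36],
  [[0, 0, 0], 0, 0.34],
  [[0, 0, 0], 0, 0.34],
  [[0, 0, 0], 0, 0.34],
  [[0, 0, 0], 0, 0.34],
])

```text
t: 11.48
eef_pos: [0.552, 0.0896, 0.0061]
eef_rot: [3.142, -0.001, 3.031]
contact_force: [-4.8, -1.0, 10.4]
opening: 0.0364
gripper_force: 28.5
```

Run:
```python
from h import *
d=snap('top'); c=d['img'][185:310,215:365,::-1]
print(state()['opening'],state()['gripper_force'])
cv2.imwrite('pics/crop7.png',cv2.resize(c,(720,600),interpolation=cv2.INTER_CUBIC))
```

```text
0.03647465088703181 28.47931747790426
```

View pics/crop7.png

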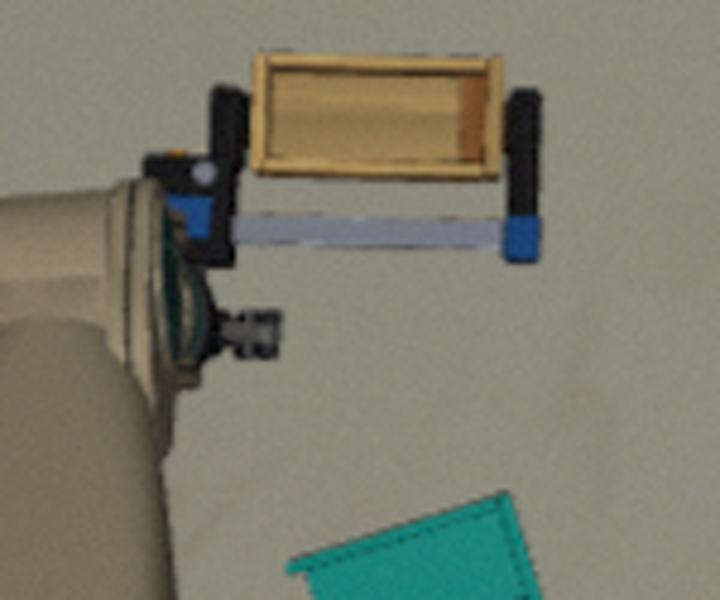

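The panel is shut square against the walls, the far pad has compressed about 5 mm (so about 25–30 N), the pads are within about 5 mm of the middle, and the trigger has stalled short of its stop. Handing in.

```bash
python3 -c "
from workcell import *
print(sign_off())"
```

```text
the job is handed in; nothing more can be done
None
```

The job is handed in: the panel is drawn home and square, and the trigger is still held squeezed (about 28 N grip). Pad force is about 25–30 N, estimated from how far the far pad compressed; sign-off gave no verdict.

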